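# Seat the three-slot lamp base on its round conduit box

### The job

Fit the white lamp base that has three curved slots onto the round grey box that has three studs: set it neck up over the box's central hub, turned so that a stud comes up through each slot, and seated fully home, flat on the box, then let go. Leave the smaller two-slot lamp base where it lies.

Things in the scene. Friction and masses are not known exactly. Their poses are not given: they have to be found in the camera images.
- lamp_base: Loose white plastic lamp base, 0.2 kg, neck up. Flange 130 mm across, 9 mm thick; central round neck 44 mm thick to grip, top 70 mm above the underside, bore 32 mm right through. Three through slots 120 deg apart, 34 to 57 mm from the centre, 28 mm long at 46 mm radius. Origin: centre of the underside. z up the neck; x through the middle of one slot.
- round_box: Fixed round grey box, 140 mm across, 45 mm high; white conduit stubs along its x and -x, to 110 mm out and 34 mm high. On its flat top: central brass hub 18 mm thick, 32 mm high; three dark steel studs 7 mm thick, 18 mm high, 120 deg apart, 46 mm from the centre. Origin: centre of its underside, on the table. z up; x points through one stud.
- box_top (a point): Centre of the round box's flat top face, at the foot of the hub, 45 mm above the table; axes as the round box's. The lamp base is seated when its origin is here.
- two_slot_base: A bystander, not to be moved: a smaller white lamp base, loose, flange 110 mm across with only two slots opposite each other, neck 44 mm thick and 55 mm high. Origin: centre of its underside.
Things that resemble listed ones, but are neither listed nor needed, are in the scene too. What is shaped like the lamp_base but green is not meant.

How it is judged:
By the outcome, as a careful person would: the job done as asked, in the order asked, and still so for the second after the job is handed in, with the robot touching nothing.
It also fails if it takes over 35 s, if anything falls off the work surface, if the arm or the gripper's body presses on something with over 40 N, if the wrist force passes 120 N, or if a joint passes its speed limit or range.

### The arm

A 6-joint arm with a two-finger parallel gripper is mounted at the origin on the work surface. World frame = base frame: x ahead of the robot, y to its left, z up, the work surface at z = 0. Lengths are in m, angles in rad, forces in N, time in s.
With the tool pointing down it reaches from about 0.325 to 0.775 m from the base axis. Payload 5.5 kg.
Tool frame: the origin (TCP) lies between the finger pads; the fingertips stand 8 mm ahead of it and the grasp point (between the pads) lies 11 mm behind it (tcp_to_tips is the distance from the TCP to the fingertips, in m); z points along the fingers, y is the line along which they close (so a half turn about z gives the same grasp; the last joint's range is limited). The gripper opens to 88 mm and grips with 3 to 60 N. Pads are 20 mm wide; open, the fingers measure 115 mm over their backs; the gripper's body (75 mm by 178 mm) begins 61 mm behind the grasp point.
Start: joints at [-1.213, 0.091, 1.231, -0, 1.82, -0.057], TCP at [0.242, -0.549, 0.231] pointing down, gripper open.
Joint ranges: [-2.87, 2.87], [-0.86, 2.18], [0.17, 2.46], [-1.51, 4.65], [0.06, 2.69], [-2.65, 2.65]. Speed limits (rad/s): [2.57, 2.57, 3.01, 3.14, 3.14, 3.14].

### API

Orientations are given as a unit quaternion [w, x, y, z].
In Python, from bench import * gives the robot as it stands. Calls block until the motion is done:
- move_to(position, orientation): joint-space move of the TCP to a pose.
- move_l(position, speed=0.15, orientation=None): straight line of the TCP; orientation=None keeps the orientation; speed is the mean speed in m/s.
- movej(angles): joint-space move.
- gripper_open() and close(): open the fingers fully, or close them until they stop; the grip force is fixed at half the most.
- hold(seconds).
- inverse_kinematics(position, orientation): joint angles nearest the present ones, or None.
- state(): the state.
- get_image(name): name is "scene" or "top"; returns a dict with "frame" (420x560x3 uint8, blue, green, red), "depth" (420x560 float32, m along the optical axis (not along the pixel's ray), 0 where there is no reading), "camera_matrix" (3x3 intrinsics, pixels), "view" (4x4, takes a point from world to camera coordinates). Camera axes: x right, y up, looking along -z (the intrinsics and any distortion apply to the point x, -y, -z); pixel columns grow to the right and rows downward; lengths in m; the calibration is good to about 2 mm. A picture is of the moment at which its call begins.
A pose or a line that the arm cannot do raises IKError and nothing moves.
- job_done(): hands the job in; it is judged then, once.
The state is a dict: "time": time; "joint_pos": joint angles; "dq": joint speeds; "joint_torque": joint torques, N m; "ee_pos": TCP position; "ee_rot": TCP orientation; "ft_force": force on the tool from outside, world axes, zero at the start; "moment": the same for the moment, N m; "finger_gap": finger opening in m; "finger_force": force on a finger pad.
Only numpy, scipy, OpenCV 4.12 (cv2) and the standard library are available. Lean on these libraries where they do the work, as an engineer would, in place of code of your own. Each camera call takes 0.05 s, during which the arm holds its last target. There are 200 camera calls.

## Working session

There is one attempt and no reset: what is moved stays moved. The work goes in short steps, each a Python script; the robot and the scene stay as the last script left them, time stands still between calls to the robot, and variables do not carry over. Pictures are saved under pics/ and viewed, at most 10 in all, crops included, and the job is handed in when it is done.

```bash
mkdir -p pics; ls
python3 - <<'E'
from bench import *
import cv2,numpy as np
for n in("top","scene"):
    d=get_image(n); np.savez(f"pics/{n}0.npz",**d); cv2.imwrite(f"pics/{n}0.png",d["frame"]); print(n,d["camera_matrix"],d["view"],d.keys())
s=state();print(s["time"],s["ee_rot"])
E
```

```text
pics
top [[481.27800684   0.         285.29754442]
 [  0.         481.27800684 215.3357049 ]
 [  0.           0.           1.        ]] [[-0.00705148 -0.99996466 -0.00457755  0.1953734 ]
 [ 0.98018117 -0.00781813  0.19794883 -0.40132066]
 [-0.19797763 -0.003091    0.98020167 -1.53645702]
 [ 0.          0.          0.          1.        ]] dict_keys(['frame', 'depth', 'camera_matrix', 'view'])
scene [[390.94703945   0.         281.28608113]
 [  0.         390.94703945 207.71586279]
 [  0.           0.           1.        ]] [[-0.57980731  0.8147049   0.00891121  0.07147448]
 [-0.58678695 -0.42514115  0.68915606  0.25396991]
 [ 0.56524734  0.39434874  0.72455815 -1.41571733]
 [ 0.          0.          0.          1.        ]] dict_keys(['frame', 'depth', 'camera_matrix', 'view'])
0.1 [-8.57579785e-04  9.78563755e-01  2.05942291e-01 -1.22411453e-04]
```

View pics/top0.png

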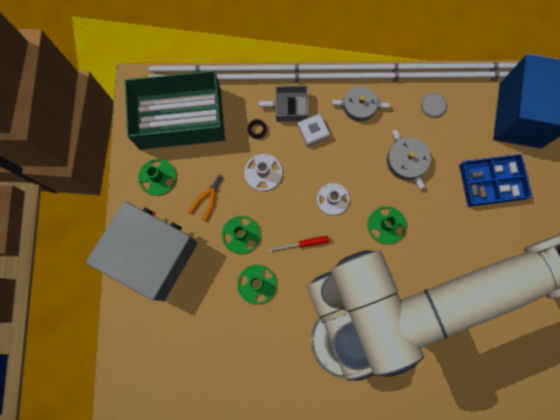

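View pics/scene0.png

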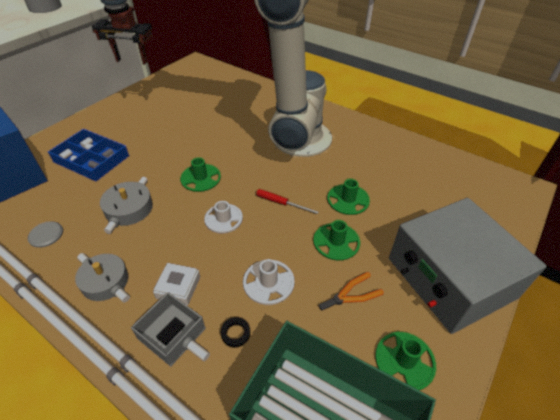

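The top view shows the three-slot white base at about (264,172) and the two-slot one at (333,199). There are two round boxes: a larger one at (410,158) and a smaller one at (362,102). I'll zoom in on them.

Run:
```python
import cv2,numpy as np
f=cv2.imread("pics/top0.png");g=cv2.imread("pics/scene0.png")
c=lambda im,x,y:cv2.resize(im[y-32:y+32,x-32:x+32],(384,288) if 0 else (290,290),interpolation=cv2.INTER_CUBIC)
a=np.hstack([c(f,264,172),c(f,410,158)]);b=np.hstack([c(g,269,279),c(g,127,203)])
cv2.imwrite("pics/crop1.png",np.vstack([a,b]))
```

```text
(no output)
```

View pics/crop1.png

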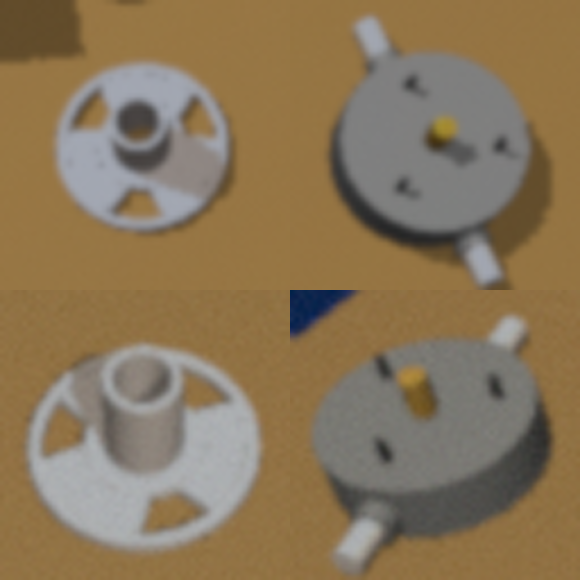

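```bash
cat > h.py <<'E'
import cv2,numpy as np
def world(d):
    K,V=d["camera_matrix"],d["view"]; z=d["depth"]; v,u=np.mgrid[:z.shape[0],:z.shape[1]]
    p=np.stack([(u-K[0,2])/K[0,0]*z,-(v-K[1,2])/K[1,1]*z,-z,np.ones_like(z)],-1)
    return (p@np.linalg.inv(V).T)[...,:3]
def ray(d,uv,h):
    K,V=d["camera_matrix"],d["view"]; R,t=V[:3,:3],V[:3,3]
    c=-R.T@t; r=R.T@np.array([(uv[0]-K[0,2])/K[0,0],-(uv[1]-K[1,2])/K[1,1],-1])
    return c+r*(h-c[2])/r[2]
def proj(d,p):
    q=d["view"]@np.append(p,1); K=d["camera_matrix"]
    return np.array([K[0,2]-K[0,0]*q[0]/q[2],K[1,2]+K[1,1]*q[1]/q[2]])
def phase(xy,c):  # mean direction modulo 120 deg, and spread
    a=np.arctan2(xy[:,1]-c[1],xy[:,0]-c[0]); m=np.angle(np.exp(3j*a).mean())/3
    return np.degrees(m),np.degrees(np.angle(np.exp(3j*(a-m)))/3)
E
python3 - <<'E'
from h import *
for n,bu,xu in(("top",(264,172),(410,158)),("scene",(269,279),(127,203))):
    d=dict(np.load(f"pics/{n}0.npz")); W=world(d); hsv=cv2.cvtColor(d["frame"],cv2.COLOR_BGR2HSV)
    near=lambda u,r:cv2.circle(np.zeros(hsv.shape[:2],np.uint8),u,r,255,-1)>0
    # base
    m=(near(bu,34)&(hsv[...,1]<85)).astype(np.uint8)
    cs,hi=cv2.findContours(m,cv2.RETR_CCOMP,cv2.CHAIN_APPROX_NONE)
    i=max(range(len(cs)),key=lambda k:cv2.contourArea(cs[k])); e=cv2.fitEllipse(cv2.convexHull(cs[i]))
    c=ray(d,e[0],.006); print(n,"base",c[:2],"axes",e[1])
    P=[]
    for k in range(len(cs)):
        if hi[0][k][3]==i and cv2.contourArea(cs[k])>6:
            M=cv2.moments(cs[k]); p=ray(d,(M["m10"]/M["m00"],M["m01"]/M["m00"]),.005); P.append(p)
            print("  slot",cv2.contourArea(cs[k]),np.hypot(*(p-c)[:2]))
    if P: print("  yaw",phase(np.array(P),c))
    nk=near(bu,34)&(W[...,2]>.066)&(W[...,2]<.074)
    print("  neck top depth",W[nk].mean(0),nk.sum())
    # box
    t=(near(xu,34)&(abs(W[...,2]-.045)<.006)).astype(np.uint8)
    cs,_=cv2.findContours(t,cv2.RETR_EXTERNAL,cv2.CHAIN_APPROX_NONE); q=max(cs,key=cv2.contourArea)
    e=cv2.fitEllipse(cv2.convexHull(q)); b=ray(d,e[0],.045); print(" box",b,"axes",e[1])
    # hub top
    g=near(xu,30)&(hsv[...,1]>110)&(W[...,2]>.06)&(np.hypot(W[...,0]-b[0],W[...,1]-b[1])<.03)
    print("  hub",W[g].mean(0) if g.any() else 0,g.sum())
    r=np.hypot(W[...,0]-b[0],W[...,1]-b[1]); 
    s=(near(xu,34)&(W[...,2]>.052)&(r>.03)&(r<.062)).astype(np.uint8)
    nn,lab,st,_=cv2.connectedComponentsWithStats(s)
    P=np.array([W[lab==k].mean(0) for k in range(1,nn) if st[k,4]>1])
    if len(P): print("  studs",P.round(4).tolist(),phase(P,b))
E
```

```text
top base [0.56168655 0.26771651] axes (37.77475357055664, 38.84341049194336)
  slot 44.0 0.046108767778623376
  slot 12.5 0.01151688474924555
  slot 42.5 0.04624697668296427
  slot 38.0 0.046014106335016305
  yaw (np.float64(51.21656250767258), array([  5.27693971, -46.26413034,   3.32781868,   4.0921306 ]))
  neck top depth [0.55946253 0.26675374 0.0693755 ] 50
 box [ 0.59651467 -0.22426319  0.045     ] axes (39.642459869384766, 42.036869049072266)
  hub [ 0.59677633 -0.22307836  0.07420636] 25
  studs [[0.6414, -0.208, 0.0591], [0.5913, -0.2702, 0.0609], [0.5891, -0.2816, 0.0537], [0.5613, -0.1967, 0.06]] (np.float64(21.9978916062703), array([-2.10815726,  1.5240384 ,  0.59188506, -0.01033301]))
scene base [0.56125855 0.27135334] axes (45.57329559326172, 52.36372756958008)
  slot 70.0 0.04301599219746717
  slot 66.5 0.04766968347164296
  slot 48.5 0.04948072116362198
  yaw (np.float64(54.71842334746767), array([ 1.55157493, -3.39849159,  1.83353128]))
  neck top depth [0.56000129 0.27061682 0.06994228] 125
 box [ 0.599672   -0.21677612  0.045     ] axes (34.10121154785156, 51.242584228515625)
  hub [ 0.59789168 -0.21873478  0.07264372] 43
  studs [[0.5895, -0.2665, 0.0592], [0.559, -0.1938, 0.0586], [0.6387, -0.2039, 0.0587]] (np.float64(22.374449349137922), array([-3.93760541,  8.18677096, -4.05906773]))
```

```bash
cat >> h.py <<'E'
def quat(deg):  # tool down, yawed
    a=np.radians(deg)/2; return [0.,float(np.cos(a)),float(np.sin(a)),0.]
PICK=np.array([.5605,.2688]); BOX=np.array([.597,-.2220]); Y1=115.; Y2=Y1+22-55
E
python3 - <<'E'
from bench import *
from h import *
print(inverse_kinematics([*PICK,.16],quat(Y1)),inverse_kinematics([*BOX,.1],quat(Y2)))
move_to([*PICK,.16],quat(Y1)); move_l([*PICK,.039],.1); close()
s=state(); print(s["time"],s["finger_gap"],s["finger_force"],s["ft_force"],s["ee_pos"])
move_l([*PICK,.16],.15); move_to([*BOX,.16],quat(Y2)); hold(.2)
s=state(); print(s["time"],s["finger_gap"],s["finger_force"],s["ft_force"],s["ee_pos"])
im=[]
for n in("top","scene"):
    d=get_image(n); np.savez(f"pics/{n}1.npz",**d); u=proj(d,[*BOX,.1]).astype(int); x,y=np.clip(u,50,None)
    im.append(cv2.resize(d["frame"][y-50:y+50,x-50:x+50],(400,400),interpolation=cv2.INTER_CUBIC)); print(n,u)
cv2.imwrite("pics/crop2.png",np.hstack(im))
E
```

```text
[ 3.92448966e-01  1.46459203e-01  1.29572371e+00 -4.44089210e-16
  1.69940974e+00 -4.38833467e-02] [-4.09419916e-01  2.02622478e-01  1.33947399e+00 -4.44089210e-16
  1.59949619e+00 -2.69793576e-01]
5.3 0.04291072796414276 29.999832110479474 [-0.00592266 -0.79841053  0.68754139] [0.56046148 0.26878796 0.03898988]
8.25 0.04326204061988927 29.99956665560603 [-0.20099026  0.55371692 -2.42512807] [ 0.59733563 -0.22103555  0.16006615]
top [412 151]
scene [118 183]
```

View pics/crop2.png

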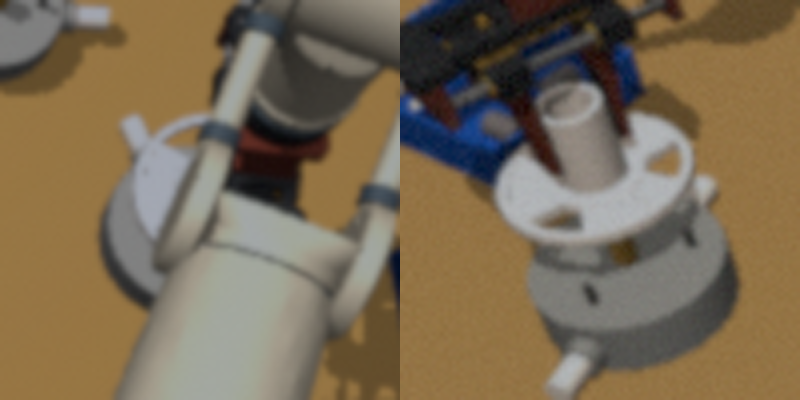

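The left crop (top) is mostly blocked by the arm. The right crop (scene) shows the flange held level above the box, with two slots visible at crop (560,217) and (662,160). I'll measure the held base in the scene view and compare it with the box.

Run:
```python
from h import *
d=dict(np.load("pics/scene1.npz")); W=world(d); hsv=cv2.cvtColor(d["frame"],cv2.COLOR_BGR2HSV)
r=np.hypot(W[...,0]-.597,W[...,1]+.219)
m=((abs(W[...,2]-.130)<.006)&(r<.08)&(hsv[...,1]<85)).astype(np.uint8)
print(np.median(W[m>0][:,2]))
cs,hi=cv2.findContours(m,cv2.RETR_CCOMP,cv2.CHAIN_APPROX_NONE)
i=max(range(len(cs)),key=lambda k:cv2.contourArea(cs[k])); e=cv2.fitEllipse(cv2.convexHull(cs[i])); c=ray(d,e[0],.129)
print("base",c,e)
P=[]
for k in range(len(cs)):
    if hi[0][k][3]==i and cv2.contourArea(cs[k])>6:
        M=cv2.moments(cs[k]); u=(M["m10"]/M["m00"],M["m01"]/M["m00"]); p=ray(d,u,.126); v=p-c
        print("hole",u,cv2.contourArea(cs[k]),np.hypot(v[0],v[1]),np.degrees(np.arctan2(v[1],v[0])))
n=(W[...,2]>.186)&(W[...,2]<.196)&(r<.03)&(hsv[...,1]<85); print("neck",W[n].mean(0),n.sum())
```

```text
0.13003898893756127
base [ 0.59845166 -0.21572986  0.129     ] ((116.67938232421875, 177.2083740234375), (31.478105545043945, 50.56501770019531), 75.33934020996094)
hole (108.90654205607477, 187.89719626168224) 53.5 0.04062389290800406 20.88333077733802
hole (134.63141025641025, 173.2628205128205) 52.0 0.04746617668338931 150.47847836300684
neck [ 0.59502647 -0.216366    0.1902406 ] 113
```

Run:
```python
from bench import *
from h import *
p=[.597,-.2240]; q=quat(Y2-2)
move_to([*p,.14],q); f0=np.array(state()["ft_force"])
for z in (.115,.100,.092,.087,.0845):
    move_l([*p,z],.06); s=state(); f=np.array(s["ft_force"])-f0; print(z,s["time"],s["ee_pos"],f.round(1))
    if np.linalg.norm(f)>12: break
d=get_image("scene"); cv2.imwrite("pics/s2.png",cv2.resize(d["frame"][140:260,60:200],(560,480),interpolation=cv2.INTER_CUBIC))
```

```text
0.115 9.1667 [ 0.59684418 -0.22393408  0.11468866] [ 0.8 -0.5  1.3]
0.1 9.5667 [ 0.59661464 -0.22383807  0.09914484] [0.  0.6 1.4]
0.092 9.85 [ 0.59669517 -0.22386225  0.09127038] [1.1 0.4 0.1]
0.087 10.1 [ 0.59677554 -0.22390998  0.08650032] [ 0.5 -0.3  1.2]
0.0845 10.35 [ 0.59693294 -0.22395326  0.08432369] [0.5 0.7 1.6]
```

View pics/s2.png

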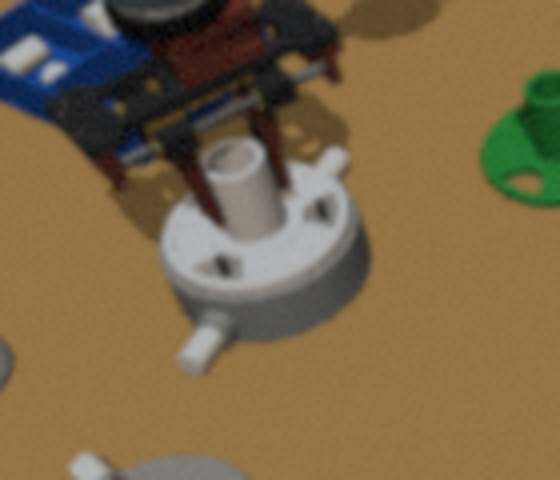

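The scene view shows the flange down on the box with no contact force. Dark studs are visible inside both visible slots, at crop (225,265) and (322,210). I'll release, retreat and check.

Run:
```python
from bench import *
from h import *
f0=np.array(state()["ft_force"])
p=[.597,-.2240]; move_l([*p,.0835],.05); print((np.array(state()["ft_force"])-f0).round(1))
gripper_open(); move_l([*p,.19],.15); move_to([.35,-.52,.24],quat(24)); hold(.3)
im=[]
for n in("top","scene"):
    d=get_image(n); W=world(d); r=np.hypot(W[...,0]-.597,W[...,1]+.222)
    m=(W[...,2]>.048)&(W[...,2]<.060)&(r<.06)&(r>.028)&(d["frame"].min(-1)>110)
    A=np.c_[W[m][:,:2]-[.597,-.222],np.ones(m.sum())]; c=np.linalg.lstsq(A,W[m][:,2],rcond=None)[0]; k=(W[...,2]>.108)&(r<.03)
    print(n,m.sum(),"plane slope,height",c.round(4),"neck",W[k].mean(0) if k.any() else 0)
    x,y=proj(d,[*BOX,.06]).astype(int)
    im.append(cv2.resize(d["frame"][y-35:y+35,x-35:x+35],(400,400),interpolation=cv2.INTER_CUBIC))
cv2.imwrite("pics/c3.png",np.hstack(im)); s=state(); print(s["time"],s["finger_gap"])
```

```text
[-0.6 -0.3  1.6]
top 473 plane slope,height [0.0006 0.0013 0.0533] neck [ 0.59730726 -0.22356479  0.11414727]
scene 535 plane slope,height [-0.0005  0.0003  0.0538] neck [ 0.5961948  -0.22026794  0.11360334]
14.1833 0.08766224632776817
```

View pics/c3.png

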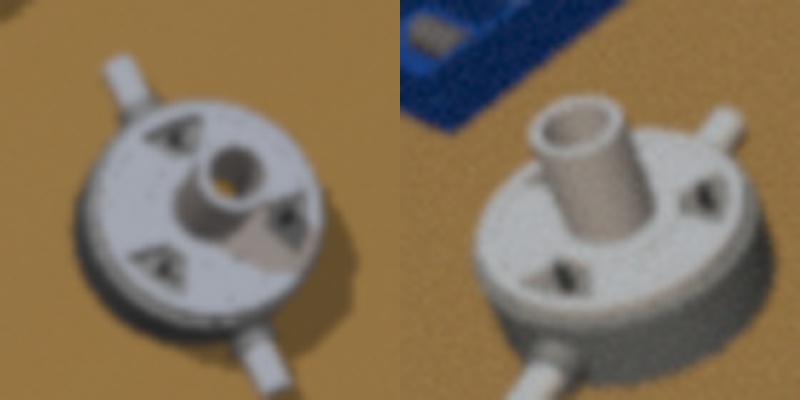

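The top crop shows a stud in each of the three slots, at (180,135), (290,215) and (165,268), and the hub inside the bore. The flange top is flat at 53.5 mm (54 expected when seated), so the base is home.

```bash
python3 -c "
from bench import *
print(job_done())"
```

```text
the job is handed in; nothing more can be done
None
```

The three-slot lamp base is seated flat on the round grey box with a stud up through each slot and released, the two-slot base was not touched, and the job was handed in at about 14 s; no verdict was returned.

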